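# Wedge the rocking stirrer steady

## Task

The square magnetic stirrer rocks because one of its four feet is too short. Push the wooden wedge, thin end first, along the worktop under the short foot just until that corner no longer gives way when you press on it, leaving the stirrer level and where it stands; only push and press, do not lift or carry anything, and leave the other things alone. Finish holding: the program ends with the fingertips still pressing down, with about 10 N, on top of the corner above the short foot, which the wedge now holds firm, and not touching the wedge.

Things in the scene. Friction and masses are not known exactly. Their poses are not given: they have to be found in the camera images.
- stirrer: Loose square white magnetic stirrer, 2.4 kg: case 160 x 160 mm, 16 mm clear below, flat top at 56 mm with a round plate (radius 60 mm, 5 mm higher) in the middle, black knob on one side. Origin: on the worktop under its middle. x axis: level, along the diagonal to the short-foot corner (case corner at 113 mm); z up. It rests level on its three 16 mm long feet; all feet are 18 mm across.
- foot (a point): Nominal underside of the short foot, on its centre line, 92 mm from the stirrer's middle along its x axis, 8 mm above the worktop when level. The foot is seized; its real underside lies up to 3 mm higher or lower, differently each time (5 to 11 mm above the worktop). Pushing on hard once the wedge bears on it (over about 10 N) shoves the whole stirrer along.
- corner (a point): Spot to press: on the flat top of the case straight above the short foot, 56 mm above the worktop when level (flat from 60 mm to 108 mm from the middle). Unwedged, about 3 N down on it tips the corner down until the short foot stands on something; wedged firmly, it stays within about 1 mm.
- wedge: Loose plain wooden wedge, 0.06 kg, flat on the worktop near the short-foot corner, thin end towards it: 100 mm long, 44 mm wide, top rising evenly from 2 mm at the thin end (x = +50 mm) to 22 mm at the upright thick end (x = -50 mm). Origin: centre of the underside; z up. It slides at under 1 N, resists quickly once it bears on the foot, and stays where pushed.
- coverslip_box: Bystander: small blue carton, 30 x 38 x 16 mm, beside the stirrer. Origin: centre of the underside.
- beaker_50: Bystander: small glass beaker, 45 mm across, 57 mm tall, beside the stirrer. Origin: centre of the underside.
- slide_box_red: Bystander: red carton, 52 x 86 x 36 mm. Origin: centre of the underside.
- stopper_2: Bystander: red-brown rubber stopper, 28 mm across, 26 mm tall. Origin: centre of the underside.
- stain_bottle_1: Bystander: amber dropper bottle, 42 mm across, 100 mm tall. Origin: centre of the underside.
- petri_0: Bystander: small petri dish, 58 mm across, 15 mm tall. Origin: centre of the underside.
- flask_50: Bystander: conical flask, 65 mm across, 94 mm tall. Origin: centre of the underside.
Things that resemble listed ones, but are neither listed nor needed, are in the scene too. Of the things that look like the wedge, the smaller one is meant.

How it is judged (in metres and radians):
On the way:
1. the thin end of the wedge is under the short foot (x of foot in the frame of wedge below 0.047 m and y of foot in the frame of wedge between -0.022 and 0.022 m), for 0.1 s.
At the end, for the whole second after the job is handed in: Fingers press on the stirrer with over 2.5 N, within 60 mm of the point above the short foot, not touching the wedge; stirrer level within 0.015 rad and within 30 mm of its start; wedge flat, foot within 22 mm of its centre line, carrying over 1.5 N; both at rest (all of step 1 and contact force between the fingers and stirrer above 2.5 N and contact force between wedge and stirrer above 1.5 N and angle between stirrer's own z axis and vertical below 0.015 rad and horizontal distance between the grasp point and corner below 0.06 m and height (world z) of the grasp point above 0.055 m and contact force between the fingers and wedge below 0.1 N and height (world z) of wedge below 0.006 m and linear speed of each of wedge, stirrer below 0.01 m/s and distance of stirrer from where it was at the start of the episode below 0.03 m); the arm keeps its last pose, push and grip.
It fails at once if the wedge is lifted off the worktop or tipped over (height (world z) of wedge above 0.012 m or angle between wedge's own z axis and vertical above 0.35 rad).
It fails at once if the stirrer is lifted or tipped over (height (world z) of stirrer above 0.015 m or angle between stirrer's own z axis and vertical above 0.25 rad).
It fails at once if the stirrer is shoved away from its place (40 mm) (distance of stirrer from where it was at the start of the episode above 0.04 m).
It fails at once if a bystander is moved by more than 20 mm (distance of any of coverslip_box, beaker_50, slide_box_red, stopper_2, stain_bottle_1, petri_0, flask_50 from where it was at the start of the episode above 0.02 m).
It also fails if it takes over 48 s, if anything falls off the work surface, if the arm or the gripper's body presses on something with over 40 N, if the wrist force passes 120 N, or if a joint passes its speed limit or range.

## Robot

A 6-joint arm with a two-finger parallel gripper is mounted at the origin on a cart in front of the work surface, level with it; the furniture and walls round the work are solid. World frame = base frame: x ahead of the robot, y to its left, z up, the work surface at z = 0. Lengths are in mm, angles in degrees, forces in N, time in s.
With the tool pointing down it reaches from about 275 to 725 mm from the base axis. Payload 15.9 kg.
Tool frame: the origin (TCP) lies between the finger pads; the fingertips stand 19 mm ahead of it and the grasp point (between the pads) is the TCP; z points along the fingers, y is the line along which they close (so a half turn about z gives the same grasp; the last joint's range is limited). The gripper opens to 85 mm and grips with 20 to 120 N. Pads are 22 mm wide; open, the fingers measure 114 mm over their backs; the gripper's body (76 mm by 85 mm) begins 54 mm behind the grasp point. The pads swing forward as they close: fully open they stand 13 mm farther back than shut.
Start: joints at [66.349, 12.198, -1.971, 75.831, 0, 90], TCP at [200.58, 457.988, 250.306] pointing down, gripper open.
Joint ranges: [-170.91, 170.91], [-42.67, 98.43], [-65.05, 77.54], [-120.47, 116.71], [-90, 82.35], [-180, 180]. Speed limits (degrees/s): [108.29, 108.29, 136.94, 147.25, 180, 180].

## Interface

Orientations are given as [roll, pitch, yaw] about the fixed x, y, z axes, in that order (R = Rz(yaw) Ry(pitch) Rx(roll)).
In Python, from cell import * gives the robot as it stands.
- The arm moves only by the tool send_rows, never from a script. Its argument "rows" is a list of rows, each an object of numbers: "ax", "ay", "az": the turn, a rotation vector about the tool's x, y, z in rad; "dx", "dy", "dz": the shift along the tool's x, y, z in cm; "grip": the finger opening in cm, from 0 to 8.54. A call has exactly 8 rows; each row shifts and turns the commanded pose from where the row before left it, along the tool's axes as they then stand; what a row does not reach is not made up. A row lasts 1/8 s, in which the tool goes at most 62.5 mm and 10.7 degrees, less where a joint would pass 70% of its speed; a pose out of reach is approached as far as the arm can. A call is refused whole if a number of a shift passes 6.25 or a number of a turn 0.188, either way. A call with a gripper value outside its range is refused whole. The fingers move at their own pace and stop on an object; "squeeze" is the grip in N (left out, the last holds). Time passes only in rows, so rows that do not move let the fingers close, or fill a call up. It gives the time, the measured TCP pose, the force, the opening and the grip force at its end, in the units of the state.
- observe(): the state, without advancing time (a new reading comes with each control period).
- camera(name): name is "scene" or "top" or "wrist"; returns a dict with "image" (420x560x3 uint8, blue, green, red), "fx", "fy", "cx", "cy" (pixels), "R" (3x3) and "t" (3): a world point X has camera coordinates R X + t. Camera axes: x right, y down, z forward; pixel columns grow to the right and rows downward; lengths in mm; the calibration is good to about 2 mm. A picture is of the moment at which its call begins. There is no depth.
- finish_job(): hands the job in; it is judged then, once.
The state is a dict: "clock": time; "joints": joint angles; "dq": joint speeds; "tau": joint torques, N m; "position": TCP position; "ee_rot": TCP orientation; "force": force on the tool from outside, world axes, zero at the start; "torque": the same for the moment, N m; "gripper_width": finger opening in mm; "grasp_force": force on a finger pad.
Only numpy, scipy, OpenCV 4.12 (cv2) and the standard library are available. Lean on these libraries where they do the work, as an engineer would, in place of code of your own. Each camera call takes 0.05 s, during which the arm holds its last target. There are 200 camera calls.

## Working session

There is one attempt and no reset: what is moved stays moved. The work goes in short steps, Python scripts to look and compute and a tool call to move; the robot and the scene stay as the last step left them, time stands still between calls to the robot, and variables do not carry over. Pictures are saved under pics/ and viewed, at most 10 in all, crops included, and the job is handed in when it is done.

Besides the shell and the picture viewer there is one more tool, called as name(argument=value, ...) on one line, values as JSON. send_rows: Moves the arm, as the interface text tells. Its arguments: {"type":"object","properties":{"rows":{"type":"array","items":{"type":"object","properties":{"ax":{"type":"number"},"ay":{"type":"number"},"az":{"type":"number"},"dx":{"type":"number"},"dy":{"type":"number"},"dz":{"type":"number"},"grip":{"type":"number"}}}},"squeeze":{"type":"number"}},"required":["rows"]}

```bash
mkdir -p pics; ls; python3 - <<'E'
from cell import *
import cv2,numpy as np
s=observe();print(s)
a=camera("top");b=camera("scene")
for n,c in(("top",a),("scene",b)):
    cv2.imwrite(f"pics/{n}0.png",c["image"]);print(n,c["fx"],c["cx"],c["cy"],c["R"],c["t"])
E
```

```text
pics
{'clock': 0.0, 'joints': array([ 6.63485885e+01,  1.22263979e+01, -2.00869280e+00,  7.58317139e+01,
       -9.92516686e-04,  9.00005619e+01]), 'dq': array([ 0.09259545, -0.02930992,  0.1451024 , -0.08216786, -0.03765798,
        0.0294822 ]), 'tau': array([-5.10699974e-03, -6.86148477e+01,  4.87118590e+01,  1.75654166e-02,
       -2.09260829e-04, -2.36454900e-05]), 'position': array([200.45973174, 457.70144613, 249.79911317]), 'ee_rot': array([-1.79933195e+02,  9.93171219e-04,  1.56348028e+02]), 'force': array([-0.28822215, -1.40154758,  0.14727923]), 'torque': array([ 0.02061947,  0.04011692, -0.01672122]), 'grasp_force': 0.0, 'gripper_width': 85.47233186244806}
top 379.0824441256417 281.14496065940295 208.70926679542953 [[ 0.00477754 -0.99997781  0.00464254]
 [-0.99752211 -0.00509158 -0.07016916]
 [ 0.07019124 -0.0042958  -0.9975243 ]] [ -65.56583003  537.0810014  1088.34029074]
scene 533.2946754477266 286.1956679022727 219.42053828070647 [[-0.52612172 -0.85000423  0.02624386]
 [-0.40536889  0.22354101 -0.88640029]
 [ 0.74757742 -0.47699289 -0.46217505]] [ 222.13289178  300.07948953 1562.82703543]
```

View pics/top0.png

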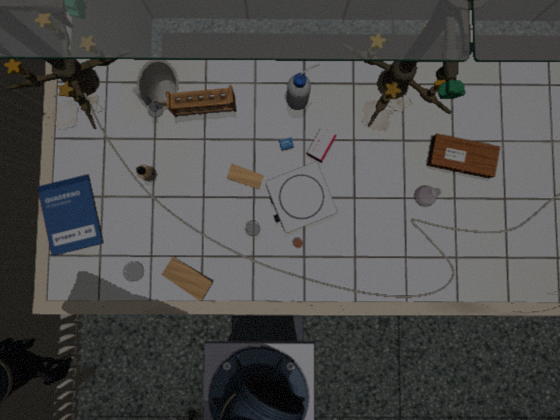

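View pics/scene0.png

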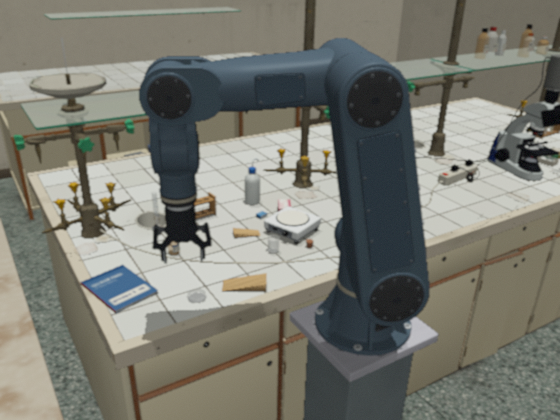

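The small wooden piece at top (245,176) is next to the stirrer's left corner at (266,181). The larger lookalike is at (187,278). I'll check the choice in a close crop.

```bash
python3 - <<'E'
import cv2,numpy as np
a=cv2.imread("pics/top0.png")[130:250,210:350]; b=cv2.imread("pics/scene0.png")[195:275,220:340]
a=cv2.resize(a,None,fx=3,fy=3,interpolation=3);b=cv2.resize(b,(360,240),interpolation=3)
b=cv2.copyMakeBorder(b,0,120,0,0,0);cv2.imwrite("pics/crop0.png",np.hstack([a,b]))
E
```

```text
(no output)
```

View pics/crop0.png

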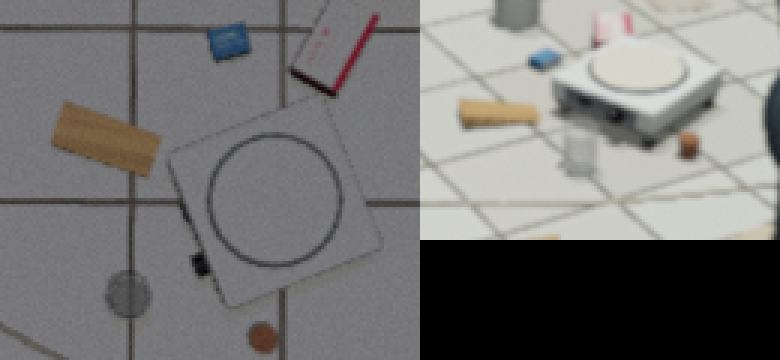

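The crop confirms it. The wedge corners in the crop are (65,102), (161,137), (149,177) and (52,140), thick end on the left and thin end by the stirrer corner (170,153). The ring centre is (274,200).

```bash
cat > h.py <<'E'
from cell import *
import cv2,numpy as np
def ray(c,px,z):
    C=-c["R"].T@c["t"]; d=c["R"].T@np.array([(px[0]-c["cx"])/c["fx"],(px[1]-c["cy"])/c["fy"],1])
    return (C+d*(z-C[2])/d[2])
def proj(c,X):
    p=c["R"]@np.array(X,float)+c["t"]; return np.array([c["fx"]*p[0]/p[2]+c["cx"],c["fy"]*p[1]/p[2]+c["cy"]])
def woodmask(c):
    h=cv2.cvtColor(c["image"],cv2.COLOR_BGR2HSV); return cv2.inRange(h,(8,60,60),(25,255,255))
E
python3 - <<'E'
from h import *
c=camera("top");m=woodmask(c);k=np.zeros_like(m);k[160:195,222:268]=m[160:195,222:268]
cn=max(cv2.findContours(k,0,2)[0],key=cv2.contourArea)
B=cv2.boxPoints(cv2.minAreaRect(cn));print("wedge px",B,cv2.contourArea(cn))
B=B[np.argsort(B[:,0])];
# edges: thick = 2 leftmost, thin = 2 rightmost
tk=np.mean([ray(c,p,22) for p in B[:2]],0);tn=np.mean([ray(c,p,2) for p in B[2:]],0)
d=(tn-tk)[:2];L=np.linalg.norm(d);print("thick",tk,"thin",tn,L,np.degrees(np.arctan2(d[1],d[0])))
g=cv2.cvtColor(c["image"],cv2.COLOR_BGR2GRAY)
P=np.array([[170,153],[320,95],[383,243],[231,307]],np.float32)/3+[210,130]-[.33,.33]
P=P.astype(np.float32).reshape(-1,1,2);Q=cv2.cornerSubPix(g,P.copy(),(4,4),(-1,-1),(3,40,.01)).reshape(-1,2)
for q,p in zip(Q,P.reshape(-1,2)): print(p,q,ray(c,p,56)[:2],ray(c,q,56)[:2])
W=np.array([ray(c,q,56) for q in P.reshape(-1,2)]);M=W.mean(0);u=W[0]-W[2]
print("mid",M,"ring",ray(c,(274/3+210-.33,200/3+130-.33),61),"diag",np.linalg.norm(u)/2,np.degrees(np.arctan2(u[1],u[0])))
v=W[1]-W[3];print(np.linalg.norm(v)/2,np.degrees(np.arctan2(v[1],v[0]))+0)
E
```

```text
wedge px [[226.27393 177.64589]
 [231.29398 163.3029 ]
 [263.54343 174.5902 ]
 [258.52338 188.93318]] 468.5
thick [648.82187854  91.16085044  22.        ] thin [618.82976023  -2.67115304   2.        ] 98.50874091306513 -107.72576895972982
[266.33667 180.67   ] [266.33667 180.67   ] [614.34192061 -20.35112431] [614.34192061 -20.35112431]
[316.33667 161.33667] [316.33667 161.33667] [ 670.63505565 -162.38923683] [ 670.63505565 -162.38923683]
[337.33667 210.67   ] [336.9776  211.90761] [ 530.05498978 -221.47960985] [ 526.54778924 -220.44531704]
[286.67    232.00334] [285.54633 232.51855] [469.2254866 -78.5989824] [467.7646321  -75.44540929]
mid [ 571.06436316 -120.70473835   56.        ] ring [ 569.67291776 -118.51049099   61.        ] diag 109.0377851973732 67.2629003631619
109.07178970766627 -22.58824992497594
```

send_rows(rows=[{"az": -0.052,"grip": 0},{"az": -0.052,"grip": 0},{"dx": -3.85,"dy": -1.31,"grip": 0},{"dx": -3.85,"dy": -1.31,"grip": 0},{"dx": -3.85,"dy": -1.31,"grip": 0},{"dx": -3.85,"dy": -1.31,"grip": 0},{"dx": -3.85,"dy": -1.31,"grip": 0},{"dx": -3.85,"dy": -1.31,"grip": 0}])

```text
validation failed for argument at $.ro...
```

send_rows(rows=[{"dx": -3.85,"dy": -1.31,"grip": 0},{"dx": -3.85,"dy": -1.31,"grip": 0},{"dx": -3.85,"dy": -1.31,"grip": 0},{"dx": -3.85,"dy": -1.31,"grip": 0},{"dx": -3.85,"dy": -1.31,"grip": 0},{"dx": -3.85,"dy": -1.31,"grip": 0},{"dx": -3.85,"dy": -1.31,"grip": 0},{"dx": -3.85,"dy": -1.31,"grip": 0}])

```text
validation failed for argument at $.ro...
```

send_rows(rows=[{"ax": 0,"ay": 0,"az": -0.052,"dx": 0,"dy": 0,"dz": 0,"grip": 0},{"ax": 0,"ay": 0,"az": -0.052,"dx": 0,"dy": 0,"dz": 0,"grip": 0},{"ax": 0,"ay": 0,"az": 0,"dx": -3.85,"dy": -1.31,"dz": 0,"grip": 0},{"ax": 0,"ay": 0,"az": 0,"dx": -3.85,"dy": -1.31,"dz": 0,"grip": 0},{"ax": 0,"ay": 0,"az": 0,"dx": -3.85,"dy": -1.31,"dz": 0,"grip": 0},{"ax": 0,"ay": 0,"az": 0,"dx": -3.85,"dy": -1.31,"dz": 0,"grip": 0},{"ax": 0,"ay": 0,"az": 0,"dx": -3.85,"dy": -1.31,"dz": 0,"grip": 0},{"ax": 0,"ay": 0,"az": 0,"dx": -3.85,"dy": -1.31,"dz": 0,"grip": 0}])

```text
clock: 1.15
position: [397.6, 311.9, 250.1]
ee_rot: [-180.0, -0.0, 162.3]
force: [-0.0, 0.2, -0.1]
gripper_width: -0.2
grasp_force: 0.0
```

send_rows(rows=[{"ax": 0,"ay": 0,"az": 0,"dx": -3.85,"dy": -1.31,"dz": 0,"grip": 0},{"ax": 0,"ay": 0,"az": 0,"dx": -3.85,"dy": -1.31,"dz": 0,"grip": 0},{"ax": 0,"ay": 0,"az": 0,"dx": -3.85,"dy": -1.31,"dz": 0,"grip": 0},{"ax": 0,"ay": 0,"az": 0,"dx": -3.85,"dy": -1.31,"dz": 0,"grip": 0},{"ax": 0,"ay": 0,"az": 0,"dx": -3.85,"dy": -1.31,"dz": 0,"grip": 0},{"ax": 0,"ay": 0,"az": 0,"dx": -3.85,"dy": -1.31,"dz": 0,"grip": 0},{"ax": 0,"ay": 0,"az": 0,"dx": -3.85,"dy": -1.31,"dz": 0,"grip": 0},{"ax": 0,"ay": 0,"az": 0,"dx": -3.85,"dy": -1.31,"dz": 0,"grip": 0}])

```text
clock: 2.15
position: [659.2, 118.5, 250.0]
ee_rot: [-180.0, -0.0, 162.3]
force: [-0.3, 0.7, -0.2]
gripper_width: -0.1
grasp_force: 0.0
```

```bash
python3 - <<'E'
from h import *
c=camera("wrist");cv2.imwrite("pics/wrist1.png",c["image"])
s=observe();print(s["position"],s["ee_rot"],s["force"],c["fx"],c["R"],c["t"])
for X in [(648.8,91.2,22),(618.8,-2.7,2),(614,-15,56),(606,-34.6,56)]:print(X,proj(c,X))
E
```

```text
[661.71827095 115.35209048 248.7587329 ] [-1.79912207e+02 -2.00535124e-02  1.62170580e+02] [ 2.89875993 -3.52800467 -0.39600008] 309.03077265641946 [[ 3.04578798e-01  9.52487026e-01 -4.70080277e-04]
 [ 9.16441557e-01 -2.92917904e-01  2.72642577e-01]
 [ 2.59550822e-01 -8.34719494e-02 -9.62115276e-01]] [-312.66894884 -604.16253866  217.1281586 ]
(648.8, 91.2, 22) [260.42741335 181.99984595]
(618.8, -2.7, 2) [180.67848047 178.87462884]
(614, -15, 56) [151.29758829 187.43279563]
(606, -34.6, 56) [130.94971272 185.8849069 ]
```

View pics/wrist1.png

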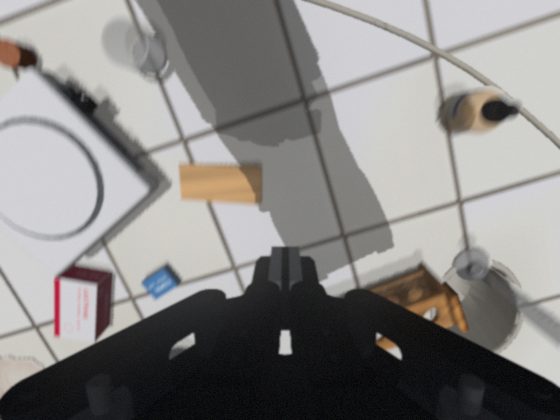

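The wrist view shows the wedge from (180,182) to (262,183) and the stirrer corner at about (155,186), which matches the estimate. I'll refine the wedge and corner from this view.

```bash
python3 - <<'E'
from h import *
c=camera("wrist");m=woodmask(c);k=np.zeros_like(m);k[150:215,170:272]=m[150:215,170:272]
cn=max(cv2.findContours(k,0,2)[0],key=cv2.contourArea);P=cv2.approxPolyDP(cn,4,True).reshape(-1,2);print(P,cv2.boundingRect(cn))
B=cv2.boxPoints(cv2.minAreaRect(cn));B=B[np.argsort(B[:,0])]
tn=np.mean([ray(c,p,2) for p in B[:2]],0);tk=np.mean([ray(c,p,22) for p in B[2:]],0);d=(tn-tk)[:2]
print(B,"thin",tn,"thick",tk,np.linalg.norm(d),np.degrees(np.arctan2(d[1],d[0])))
print("corner",ray(c,(155,186),56),"tip",[ray(c,p,231) for p in((270,250),(302,250))])
print(observe()["position"],observe()["force"])
E
```

```text
[[181 160]
 [185 194]
 [263 198]
 [261 160]] (181, 158, 84, 41)
[[179.89336 195.96596]
 [181.07567 157.54079]
 [263.86005 198.54955]
 [265.04236 160.12437]] thin [618.77089188  -5.07915576   2.        ] thick [649.82772001  93.1795656   22.        ] 103.05000192323861 -107.54028555389182
corner [615.86041159 -13.50638646  56.        ] tip [array([651.35205308, 110.01066404, 231.        ]), array([656.18905246, 125.0577476 , 231.        ])]
[660.27894706 116.79899074 248.6242801 ] [ 0.11553447  0.61485911 -0.17901623]
```

send_rows(rows=[{"ax": 0,"ay": 0,"az": 0,"dx": 0,"dy": 0,"dz": 4,"grip": 0},{"ax": 0,"ay": 0,"az": 0,"dx": 0,"dy": 0,"dz": 5,"grip": 0},{"ax": 0,"ay": 0,"az": 0,"dx": 0,"dy": 0,"dz": 5,"grip": 0},{"ax": 0,"ay": 0,"az": 0,"dx": 0,"dy": 0,"dz": 5,"grip": 0},{"ax": 0,"ay": 0,"az": 0,"dx": 0,"dy": 0,"dz": 2.3,"grip": 0},{"ax": 0,"ay": 0,"az": 0,"dx": 0,"dy": 0,"dz": 1,"grip": 0},{"ax": 0,"ay": 0,"az": 0,"dx": 0,"dy": 0,"dz": 0,"grip": 0},{"ax": 0,"ay": 0,"az": 0,"dx": 0,"dy": 0,"dz": 0,"grip": 0}])

```text
clock: 3.25
position: [659.1, 119.7, 28.7]
ee_rot: [179.9, 0.1, 162.3]
force: [0.7, -0.5, -0.6]
gripper_width: 0.2
grasp_force: 0.0
```

```bash
cat > st.py <<'E'
from h import *
def geo():
    f=[];p=[]
    for i in range(4):
        c=camera("wrist");s=observe();f.append(s["force"]);p.append(s["position"])
    p=np.mean(p,0);f=np.mean(f,0);u=np.array([.304,.953]);v=np.array([-.953,.304])
    F=np.array([606,-34.6])
    print("t",s["clock"],"pos",p.round(2),"F",f.round(2),"F.u",f[:2]@u,"from foot along",(p[:2]-F)@u,"lat",(p[:2]-F)@v,"yaw",s["ee_rot"][2])
    return c
if __name__=="__main__": geo()
E
python3 st.py
```

```text
t 3.45 pos [658.97 119.6   28.41] F [-0.17 -0.31  0.17] F.u -0.3509210465953482 from foot along 163.05212308792747 lat -3.6050664109310375 yaw 162.30574743150493
```

send_rows(rows=[{"ax": 0,"ay": 0,"az": 0,"dx": 0,"dy": -0.6,"dz": 0.4,"grip": 0},{"ax": 0,"ay": 0,"az": 0,"dx": 0,"dy": -0.7,"dz": 0,"grip": 0},{"ax": 0,"ay": 0,"az": 0,"dx": 0,"dy": -0.5,"dz": 0,"grip": 0},{"ax": 0,"ay": 0,"az": 0,"dx": 0,"dy": -0.5,"dz": 0,"grip": 0},{"ax": 0,"ay": 0,"az": 0,"dx": 0,"dy": -0.7,"dz": 0,"grip": 0},{"ax": 0,"ay": 0,"az": 0,"dx": 0,"dy": -0.7,"dz": 0,"grip": 0},{"ax": 0,"ay": 0,"az": 0,"dx": 0,"dy": -0.7,"dz": 0,"grip": 0},{"ax": 0,"ay": 0,"az": 0,"dx": 0,"dy": -0.3,"dz": 0,"grip": 0}])

```text
clock: 4.45
position: [643.9, 74.2, 23.3]
ee_rot: [-180.0, -0.0, 162.3]
force: [0.2, 0.4, -1.0]
gripper_width: -0.1
grasp_force: 0.3
```

```bash
python3 - <<'E'
from st import *
c=geo();cv2.imwrite("pics/w2.png",c["image"])
t=camera("top");s=camera("scene")
a=cv2.resize(t["image"][140:240,220:350],None,fx=3,fy=3,interpolation=3)
b=cv2.resize(s["image"][195:275,220:340],(450,300),interpolation=3)
w=cv2.resize(c["image"],(400,300));o=np.zeros((600,840,3),np.uint8);o[:300,:390]=a;o[:300,390:]=b;o[300:,:400]=w
cv2.imwrite("pics/m2.png",o[:, :800])
E
```

```text
t 4.65 pos [643.99  74.39  23.32] F [ 0.02 -0.07 -0.25] F.u -0.06534246401923391 from foot along 115.42052136407683 lat -3.0714352165893786 yaw 162.30754611843423
```

View pics/m2.png

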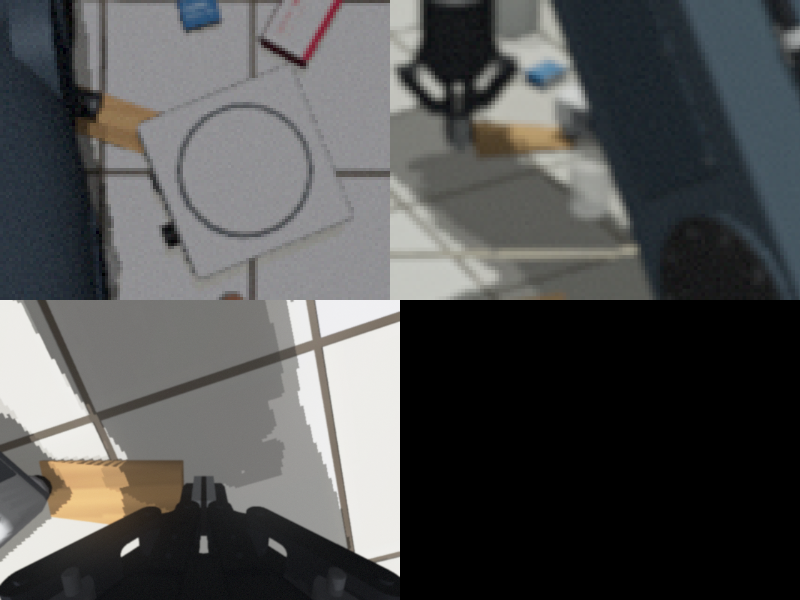

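The wedge slides straight towards the foot, which shows black at about (43,485) in the mosaic. I'll continue slowly and watch the force.

send_rows(rows=[{"ax": 0,"ay": 0,"az": 0,"dx": 0,"dy": -0.1,"dz": 0,"grip": 0},{"ax": 0,"ay": 0,"az": 0,"dx": 0,"dy": -0.1,"dz": 0,"grip": 0},{"ax": 0,"ay": 0,"az": 0,"dx": 0,"dy": -0.1,"dz": 0,"grip": 0},{"ax": 0,"ay": 0,"az": 0,"dx": 0,"dy": -0.1,"dz": 0,"grip": 0},{"ax": 0,"ay": 0,"az": 0,"dx": 0,"dy": -0.1,"dz": 0,"grip": 0},{"ax": 0,"ay": 0,"az": 0,"dx": 0,"dy": -0.1,"dz": 0,"grip": 0},{"ax": 0,"ay": 0,"az": 0,"dx": 0,"dy": -0.1,"dz": 0,"grip": 0},{"ax": 0,"ay": 0,"az": 0,"dx": 0,"dy": -0.1,"dz": 0,"grip": 0}])

```text
clock: 5.75
position: [641.6, 67.0, 23.3]
ee_rot: [-180.0, 0.0, 162.3]
force: [-0.4, 0.7, -0.5]
gripper_width: 0.2
grasp_force: 0.2
```

send_rows(rows=[{"ax": 0,"ay": 0,"az": 0,"dx": 0,"dy": -0.06,"dz": 0,"grip": 0},{"ax": 0,"ay": 0,"az": 0,"dx": 0,"dy": -0.06,"dz": 0,"grip": 0},{"ax": 0,"ay": 0,"az": 0,"dx": 0,"dy": -0.06,"dz": 0,"grip": 0},{"ax": 0,"ay": 0,"az": 0,"dx": 0,"dy": -0.06,"dz": 0,"grip": 0},{"ax": 0,"ay": 0,"az": 0,"dx": 0,"dy": -0.06,"dz": 0,"grip": 0},{"ax": 0,"ay": 0,"az": 0,"dx": 0,"dy": -0.06,"dz": 0,"grip": 0},{"ax": 0,"ay": 0,"az": 0,"dx": 0,"dy": -0.06,"dz": 0,"grip": 0},{"ax": 0,"ay": 0,"az": 0,"dx": 0,"dy": -0.06,"dz": 0,"grip": 0}])

```text
clock: 6.75
position: [640.5, 63.2, 23.5]
ee_rot: [179.9, 0.0, 162.3]
force: [2.2, 8.7, 0.4]
gripper_width: 0.2
grasp_force: 4.4
```

```bash
python3 st.py
```

```text
t 6.95 pos [640.56  63.14  23.53] F [2.63 7.65 0.  ] F.u 8.0955613798539 from foot along 103.65564072082975 lat -3.216910459175203 yaw 162.3331704519534
```

```bash
python3 - <<'E'
from st import *
c=geo();m=woodmask(c);cn=max(cv2.findContours(m,0,2)[0],key=cv2.contourArea);x,y,w,h=cv2.boundingRect(cn);print(x,y,w,h)
u=np.array([.304,.953]);F=np.array([606,-34.6])
for r in (y+4,y+12,y+20): 
    xs=np.where(m[r]>0)[0];X=ray(c,(xs.max()+.5,r),22);print(r,xs.max(),X,"thick from foot",(X[:2]-F)@u)
cv2.imwrite("pics/w3.png",c["image"][150:420,:400])
E
```

```text
t 7.15 pos [640.56  63.16  23.53] F [ 2.32  7.45 -0.04] F.u 7.805775762067405 from foot along 103.66876566924901 lat -3.214737082457745 yaw 162.3387787941253
57 223 202 93
227 257 [612.00276122  59.06951511  22.        ] thick from foot 91.09188731122575
235 257 [615.44993061  57.87662022  22.        ] thick from foot 91.00299797641412
243 257 [618.94950056  56.66559209  22.        ] thick from foot 90.91275743135054
```

View pics/w3.png

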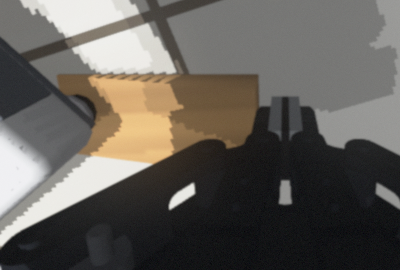

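The wedge bears on the foot at about 8 N, with the foot roughly 5–9 mm past its thin end. Next I back off, lift and move over the corner.

send_rows(rows=[{"ax": 0,"ay": 0,"az": 0,"dx": 0,"dy": 0.5,"dz": 0,"grip": 0},{"ax": 0,"ay": 0,"az": 0,"dx": 0,"dy": 0.7,"dz": 0,"grip": 0},{"ax": 0,"ay": 0,"az": 0,"dx": 0,"dy": 0,"dz": -4,"grip": 0},{"ax": 0,"ay": 0,"az": 0,"dx": 0,"dy": 0,"dz": -5,"grip": 0},{"ax": 0,"ay": 0,"az": 0,"dx": 0.3,"dy": -4,"dz": 0,"grip": 0},{"ax": 0,"ay": 0,"az": 0,"dx": 0,"dy": -4,"dz": 0,"grip": 0},{"ax": 0,"ay": 0,"az": 0,"dx": 0,"dy": -4,"dz": 0,"grip": 0},{"ax": 0,"ay": 0,"az": 0,"dx": 0,"dy": 0,"dz": 0,"grip": 0}])

```text
clock: 8.15
position: [603.8, -41.6, 113.4]
ee_rot: [-180.0, -0.0, 162.1]
force: [0.4, 0.5, -0.4]
gripper_width: 0.2
grasp_force: 0.0
```

```bash
python3 - <<'E'
from st import *
c=geo()
t=camera("top");s=camera("scene")
a=cv2.resize(t["image"][140:240,220:350],None,fx=3,fy=3,interpolation=3)
b=cv2.resize(s["image"][195:275,220:340],(450,300),interpolation=3)
w=cv2.resize(c["image"],(400,300));o=np.zeros((600,840,3),np.uint8);o[:300,:390]=a;o[:300,390:]=b;o[300:,:400]=w
cv2.imwrite("pics/m4.png",o[:, :800])
E
```

```text
t 8.35 pos [604.59 -39.39 113.34] F [-0.1   0.3   0.13] F.u 0.25120443112075796 from foot along -4.98984300783259 lat -0.11313162238660346 yaw 162.35050732762338
```

View pics/m4.png

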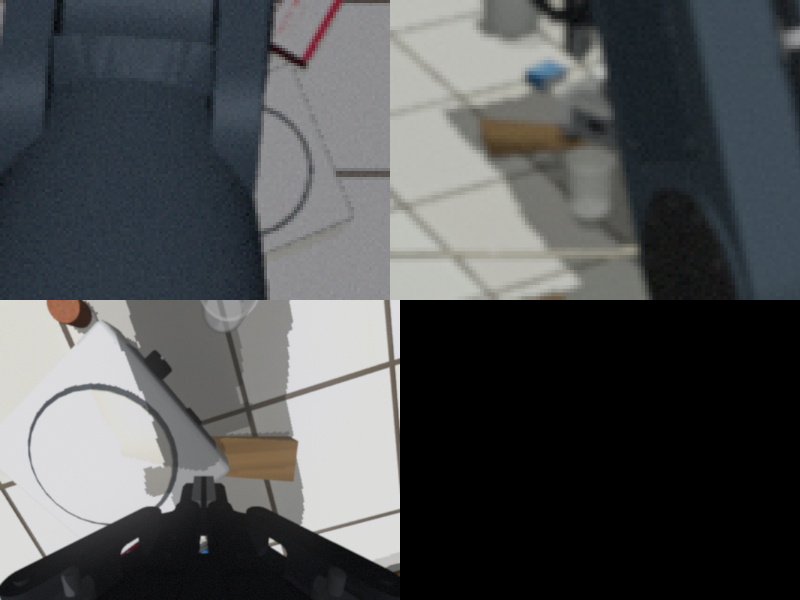

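The fingers are above the corner, between the ring and the corner tip. The wedge stays under the corner and the stirrer hasn't moved. Now I go down to press.

send_rows(rows=[{"ax": 0,"ay": 0,"az": 0,"dx": 0,"dy": 0,"dz": 1.5,"grip": 0},{"ax": 0,"ay": 0,"az": 0,"dx": 0,"dy": 0,"dz": 1.2,"grip": 0},{"ax": 0,"ay": 0,"az": 0,"dx": 0,"dy": 0,"dz": 0.4,"grip": 0},{"ax": 0,"ay": 0,"az": 0,"dx": 0,"dy": 0,"dz": 0.2,"grip": 0},{"ax": 0,"ay": 0,"az": 0,"dx": 0,"dy": 0,"dz": 0.1,"grip": 0},{"ax": 0,"ay": 0,"az": 0,"dx": 0,"dy": 0,"dz": 0.1,"grip": 0},{"ax": 0,"ay": 0,"az": 0,"dx": 0,"dy": 0,"dz": 0.1,"grip": 0},{"ax": 0,"ay": 0,"az": 0,"dx": 0,"dy": 0,"dz": 0,"grip": 0}])

```text
clock: 9.45
position: [604.5, -39.5, 77.4]
ee_rot: [180.0, 0.0, 162.3]
force: [0.7, 0.4, -1.2]
gripper_width: 0.7
grasp_force: 0.0
```

send_rows(rows=[{"ax": 0,"ay": 0,"az": 0,"dx": 0,"dy": 0,"dz": 0.05,"grip": 0},{"ax": 0,"ay": 0,"az": 0,"dx": 0,"dy": 0,"dz": 0.05,"grip": 0},{"ax": 0,"ay": 0,"az": 0,"dx": 0,"dy": 0,"dz": 0.05,"grip": 0},{"ax": 0,"ay": 0,"az": 0,"dx": 0,"dy": 0,"dz": 0.05,"grip": 0},{"ax": 0,"ay": 0,"az": 0,"dx": 0,"dy": 0,"dz": 0,"grip": 0},{"ax": 0,"ay": 0,"az": 0,"dx": 0,"dy": 0,"dz": 0,"grip": 0},{"ax": 0,"ay": 0,"az": 0,"dx": 0,"dy": 0,"dz": 0,"grip": 0},{"ax": 0,"ay": 0,"az": 0,"dx": 0,"dy": 0,"dz": 0,"grip": 0}])

```text
clock: 10.45
position: [604.5, -39.5, 75.3]
ee_rot: [180.0, 0.0, 162.3]
force: [0.3, 0.1, -0.8]
gripper_width: 0.0
grasp_force: 0.0
```

```bash
python3 st.py
```

```text
t 10.65 pos [604.5  -39.5   75.32] F [ 0.   -0.4  -0.05] F.u -0.38474862270628796 from foot along -5.128329458731223 lat -0.058126394222713484 yaw 162.30781352608997
```

send_rows(rows=[{"ax": 0,"ay": 0,"az": 0,"dx": 0,"dy": 0,"dz": 0.03,"grip": 0},{"ax": 0,"ay": 0,"az": 0,"dx": 0,"dy": 0,"dz": 0.03,"grip": 0},{"ax": 0,"ay": 0,"az": 0,"dx": 0,"dy": 0,"dz": 0.03,"grip": 0},{"ax": 0,"ay": 0,"az": 0,"dx": 0,"dy": 0,"dz": 0.03,"grip": 0},{"ax": 0,"ay": 0,"az": 0,"dx": 0,"dy": 0,"dz": 0,"grip": 0},{"ax": 0,"ay": 0,"az": 0,"dx": 0,"dy": 0,"dz": 0,"grip": 0},{"ax": 0,"ay": 0,"az": 0,"dx": 0,"dy": 0,"dz": 0,"grip": 0},{"ax": 0,"ay": 0,"az": 0,"dx": 0,"dy": 0,"dz": 0,"grip": 0}])

```text
clock: 11.65
position: [604.6, -39.5, 74.9]
ee_rot: [180.0, 0.0, 162.3]
force: [-5.3, -0.2, 12.5]
gripper_width: -0.1
grasp_force: 6.2
```

```bash
python3 st.py
```

```text
t 11.85 pos [604.57 -39.45  74.87] F [-4.62  0.55 12.61] F.u -0.8807284026695107 from foot along -5.053531397519273 lat -0.11514533657980008 yaw 162.30829475519423
```

send_rows(rows=[{"ax": 0,"ay": 0,"az": 0,"dx": 0,"dy": 0,"dz": -0.015,"grip": 0},{"ax": 0,"ay": 0,"az": 0,"dx": 0,"dy": 0,"dz": 0,"grip": 0},{"ax": 0,"ay": 0,"az": 0,"dx": 0,"dy": 0,"dz": 0,"grip": 0},{"ax": 0,"ay": 0,"az": 0,"dx": 0,"dy": 0,"dz": 0,"grip": 0},{"ax": 0,"ay": 0,"az": 0,"dx": 0,"dy": 0,"dz": 0,"grip": 0},{"ax": 0,"ay": 0,"az": 0,"dx": 0,"dy": 0,"dz": 0,"grip": 0},{"ax": 0,"ay": 0,"az": 0,"dx": 0,"dy": 0,"dz": 0,"grip": 0},{"ax": 0,"ay": 0,"az": 0,"dx": 0,"dy": 0,"dz": 0,"grip": 0}])

```text
clock: 12.85
position: [604.6, -39.5, 74.9]
ee_rot: [180.0, 0.0, 162.3]
force: [-4.9, 0.3, 11.3]
gripper_width: -0.2
grasp_force: 5.4
```

```bash
python3 - <<'E'
from st import *
c=geo();f=observe()["force"][2]
if 7<f<14: print(finish_job())
E
```

```text
t 13.05 pos [604.56 -39.47  74.92] F [-4.07  0.44 10.84] F.u -0.8197724850699147 from foot along -5.074909400731422 lat -0.10971558351004984 yaw 162.30688522597168
the job is handed in; nothing more can be done
None
```

I pushed the wedge under the short foot until it bore at about 8 N and handed the job in at about 13 s with the fingertips pressing the corner at about 11 N; it gave less than 1 mm, but the hand-in returned no verdict.

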